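# Hang the caddy shelf on the serving-line stand

### The arm

A 6-joint arm with a two-finger parallel gripper is mounted at the origin on the work surface. World frame = base frame: x ahead of the robot, y to its left, z up, the work surface at z = 0. Lengths are in m, angles in degrees, forces in N, time in s.
With the tool pointing down it reaches from about 0.4 to 0.825 m from the base axis. Payload 7 kg.
Tool frame: the origin (TCP) lies between the finger pads; the fingertips stand 11 mm ahead of it and the grasp point (between the pads) lies 8 mm behind it; z points along the fingers, y is the direction in which the jaws open and shut (so a half turn about z gives the same grasp; the last joint's range is limited). The gripper opens to 88 mm and grips with 3 to 60 N. Pads are 19 mm wide; open, the fingers measure 130 mm over their backs; the gripper's body (78 mm by 193 mm) begins 47 mm behind the grasp point.
Start: joints at [88.241, 20.546, 0.682, 0, -70.136, -16.507], TCP at [0.212, 0.641, 0.238] pointing down, gripper open.
Joint ranges: [-176.03, 176.03], [-82.01, 121.73], [-58.28, 71.71], [-173.87, 95.51], [-174.79, -0.11], [-173.66, 173.66]. Speed limits (degrees/s): [136.94, 136.94, 172.46, 180, 180, 180].

### API

Orientations are given as [roll, pitch, yaw] about the fixed x, y, z axes, in that order (R = Rz(yaw) Ry(pitch) Rx(roll)).
In Python, from plant import r gives the robot as it stands.
- The arm moves only by the shell command python3 -m inch 'ROWS' [OPENING] [FORCE]. ROWS is JSON, a list of rows, each an object of numbers: "x", "y", "z": the shift along the tool's x, y, z as a fraction of full scale; "yaw": the turn about the tool's z as a fraction of full scale. In form: [{"x": .., "y": .., "z": .., "yaw": ..}, ...]. A call has 1 to 5 rows; each row shifts and turns the pose as measured when the row begins, along the tool's axes as they then stand; what a row does not reach is not made up. Full scale, the value 1, is 0.025 m for a shift and 4 degrees for a turn. A row lasts 1/12 s, in which the tool goes at most 41.7 mm and 7.16 degrees, less where a joint would pass 70% of its speed; a pose out of reach is approached as far as the arm can. A call with a number of a shift or a turn outside -1 to 1 is refused whole. A call with a gripper value outside its range is refused whole. OPENING is the opening, from -1 (shut) to 1 (fully open), set as the call begins (- or left out, the last holds). The fingers move at their own pace and stop on an object; FORCE is the grip in N (left out, the last holds). Time passes only in rows, so rows that do not move let the fingers close. It gives the time, the measured TCP pose, the force and the opening at its end, in the units of the state.
- r.get_state(): the state, without advancing time (a new reading comes with each control period).
- r.capture(name): name is "side" or "top" or "wrist"; returns (picture, depth): 480x640x3 uint8, red, green, blue; 480x640 float32, m along the optical axis (not along the pixel's ray), 0 where there is no reading.
- r.camera_info(name): a dict with "mtx" (3x3 intrinsics, pixels), "k1" (the pictures are not rectified: a ray, as slopes to the right and down, at radius r is drawn at 1 + k1 r^2 times it, then the intrinsics apply), "pose" (4x4, takes a point from camera to world coordinates). Camera axes: x right, y down, z forward; pixel columns grow to the right and rows downward; lengths in m; the calibration is good to about 2 mm. A picture is of the moment at which its call begins: read the wrist's pose just before it. camera_info takes no time and is no camera call; for the wrist camera it gives the pose at the moment of the call.
- r.close_job(): hands the job in, once; it reports no verdict.
The state is a dict: "time_s": time; "joints": joint angles; "qd": joint speeds; "joint_torque": joint torques, N m; "tcp_pos": TCP position; "eef_rot": TCP orientation; "contact_force": force on the tool from outside, world axes, zero at the start; "moment": the same for the moment, N m; "gripper_width": finger opening in m.
Only numpy, scipy, OpenCV 4.12 (cv2) and the standard library are available. Lean on these libraries where they do the work, as an engineer would, in place of code of your own. Each camera call takes 0.05 s, during which the arm holds its last target. There are 200 camera calls.

### The job

Draw the blue caddy shelf out from under the low wooden riser by its upright back plate, stand it on the open table and let go, then take it again by its yellow fin. Put its two steel hook tabs through the top pair of slots in the grey stand and push it down until it is fully home and the orange lock bar has sprung back over the tabs, then let go. Leave the cup stack, foil pan and glass shaker as they are.

Things in the scene. Friction and masses are not known exactly. Their poses are not given: they have to be found in the camera images.
- plate (a point): loose blue caddy (0.3-0.5 kg): middle of its upright back plate, 15 mm below the plate's top, 95 mm above the caddy's underside. Caddy axes: x along plate width, y out of the back (hook side), z up. Plate 120 (x) x 8 (y) x 110 mm high. A 5 mm shelf floor with 18 mm high rim runs 132 mm forward (-y) of it. It starts standing on the table, front under the riser, plate outside
- fin (a point): caddy, same axes: middle of its yellow fin, the handle for hanging; 60 mm above the caddy's underside, 86 mm in front (-y) of plate, 90 mm in front of hooks. Fin 10 mm thick (x), 60 mm long (y), its top 15 mm above this point; hidden under the riser at the start. Fingers holding the back plate would be in the way of the stand; the fin leaves the back free
- hooks (a point): caddy, same axes: on the plate's back face, midway between its two steel tabs (at x = +-40 mm), at the underside of their necks, 90 mm above the caddy's underside. Each tab is 9 mm wide: a neck 10 mm high (this height and up) reaching 7.5 mm out, ending in a lip 6 mm thick (7.5 to 13.5 mm out) from the neck's top down to 14 mm below this point
- slots (a point): fixed light grey stand: on its front face, midway between the two top slots (x = +-40 mm), at their lower edges, 150 mm above the table. Axes: x along the face, y into it (roughly along the caddy's y), z up. Slots 15 mm wide, 32 mm high (up from here), in 4 mm sheet; uprights end 65 mm above. Tabs go in with hooks 18 mm (14-22) above this point, plate flush on the face, then 18 mm down
- lock (a joint): orange spring lock bar behind the top slots (lower slots have none): 0 m at rest, grows as pushed back along the stand's +y. The lips push it back 10 mm (2 to 6 N). Its noses are 13-27 mm above slots, so once hooks is down at slots it springs to 0 over the tabs and locks. Its friction asks a few N of push down. The hung caddy may lean forward 0.04 rad
- roof_edge (a point): fixed wooden riser: middle of the upper edge of its roof on the open side, 100 mm above the table. Axes: x along the edge, y out of the opening (the caddy comes out this way), z up. Roof 200 mm (x) by 160 mm (to -y), 10 mm thick; side walls 10 mm thick at x = +-95 mm. At the start the caddy's plate has its front face 35 to 45 mm beyond this edge
- shaker: glass salt shaker with a steel cap, 42 mm across, 75 mm high, standing on the rear part of the riser's roof; origin at the centre of its underside. Not to be disturbed
- cups: stack of plastic cups, 84 mm across at the top, 136 mm high, standing on the table; origin at the centre of its underside. Not to be disturbed
- pan: empty foil pan, 130 x 218 x 45 mm over its rim, on the table; origin at the centre of its underside. Not to be disturbed
Things that resemble listed ones, but are neither listed nor needed, are in the scene too. Of the things that look like the part that bears slots, the middle-sized one is meant. Of the things shaped like the part that bears plate, the blue one is meant.

How it is judged:
By the outcome, as a careful person would: the job done as asked, in the order asked, and still so for the second after the job is handed in, with the robot touching nothing.
It also fails if it takes over 58 s, if anything falls off the work surface, if the arm or the gripper's body presses on something with over 40 N, if the wrist force passes 120 N, or if a joint passes its speed limit or range.

## Working session

There is one attempt and no reset: what is moved stays moved. The work goes in short steps, Python scripts to look and compute and a shell command to move; the robot and the scene stay as the last step left them, time stands still between calls to the robot, and variables do not carry over. Pictures are saved under pics/ and viewed, about 8 in all and at most 12, crops included, and the job is handed in when it is done.

```bash
ls; mkdir -p pics; cat > h.py <<'E'
import numpy as np, cv2
from plant import r
def snap(name,fn=None):
    info=r.camera_info(name); img,d=r.capture(name)
    if fn: cv2.imwrite('pics/'+fn,cv2.cvtColor(img,cv2.COLOR_RGB2BGR))
    np.savez('pics/'+name+'.npz',img=img,d=d,mtx=info['mtx'],k1=info['k1'],pose=info['pose'])
    return img,d,info
def slopes(info,uv):
    K=np.array(info['mtx'],float); k=float(info['k1'])
    return cv2.undistortPoints(np.array(uv,float).reshape(-1,1,2),K,np.array([k,0,0,0,0.])).reshape(-1,2)
def ray(info,uv):
    P=np.array(info['pose']); s=slopes(info,uv)
    return P[:3,3], np.c_[s,np.ones(len(s))]@P[:3,:3].T
def onz(info,uv,z):
    o,v=ray(info,uv); return o+v*((z-o[2])/v[:,2])[:,None]
def cloud(info,d):
    h,w=d.shape; u,v=np.meshgrid(np.arange(w),np.arange(h))
    o,V=ray(info,np.c_[u.ravel(),v.ravel()]); 
    return (o+V*d.reshape(-1,1)).reshape(h,w,3)
def proj(info,X):
    P=np.array(info['pose']); c=(np.array(X).reshape(-1,3)-P[:3,3])@P[:3,:3]
    s=c[:,:2]/c[:,2:]; s=s*(1+info['k1']*(s**2).sum(1))[:,None]
    K=np.array(info['mtx']); return s@K[:2,:2].T+K[:2,2]
E
python3 - <<'E'
from h import *
for n in('side','top'):
    img,d,i=snap(n,n+'0.png'); print(n,i['mtx'],i['k1'],np.round(i['pose'],3))
print(r.get_state())
E
```

```text
pics
side [[441.03111737   0.         323.56806721]
 [  0.         441.03111737 235.90037746]
 [  0.           0.           1.        ]] -0.05068834104181902 [[-0.914 -0.249  0.322  0.294]
 [-0.407  0.572 -0.712  0.581]
 [-0.007 -0.781 -0.624  0.655]
 [ 0.     0.     0.     1.   ]]
top [[580.47028186   0.         320.96503483]
 [  0.         580.47028186 238.50145993]
 [  0.           0.           1.        ]] -0.022285267667162597 [[-2.50e-02 -9.86e-01  1.64e-01  3.52e-01]
 [-9.99e-01  2.10e-02 -2.70e-02 -1.00e-03]
 [ 2.30e-02 -1.64e-01 -9.86e-01  1.30e+00]
 [ 0.00e+00  0.00e+00  0.00e+00  1.00e+00]]
{'time_s': 0.1, 'joints': array([ 8.82414483e+01,  2.05874664e+01,  6.40077393e-01, -1.61759853e-02,
       -7.01364124e+01, -1.65091208e+01]), 'qd': array([ 0.06844163, -0.11983261,  0.16122285,  0.07594795,  0.08744243,
        0.05981552]), 'joint_torque': array([-1.92010862e-05, -5.84162486e+01,  2.93753850e+01,  7.01552868e+00,
        1.02069316e-02, -4.36278708e-05]), 'tcp_pos': array([0.21146032, 0.64058882, 0.23672776]), 'eef_rot': array([ 1.79915332e+02, -9.23520923e-03, -1.82731732e+01]), 'contact_force': array([-0.53713254, -0.45202461, -0.16146542]), 'moment': array([-0.02870598,  0.00107982, -0.021918  ]), 'gripper_width': 0.08776569925690905}
```

View pics/top0.png

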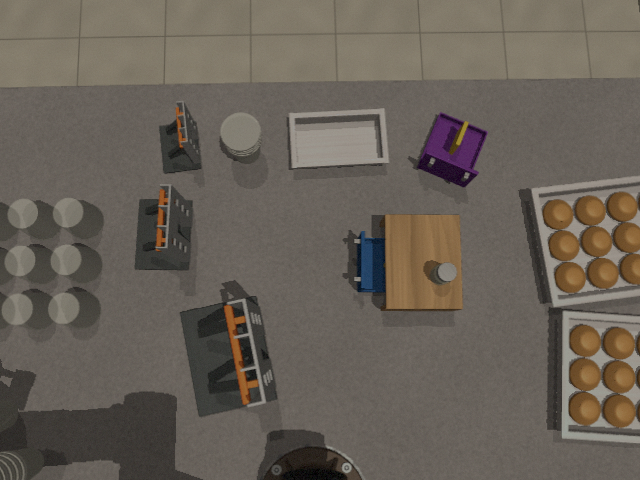

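View pics/side0.png

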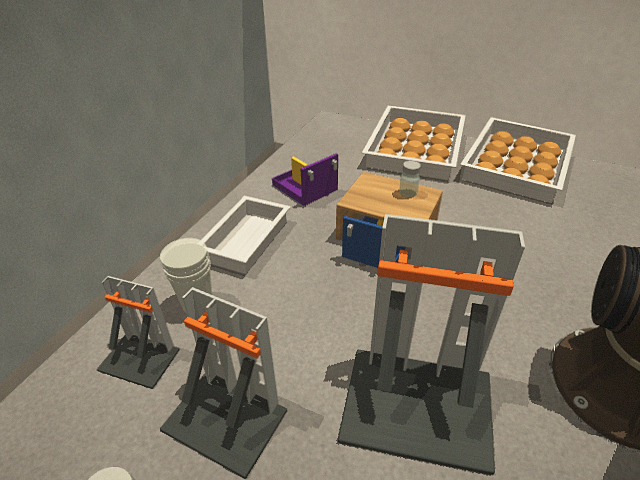

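Candidates in the top view:
- **Stands:** small (182,135), middle (168,230), large (245,350). The middle one is meant.
- **Caddies:** purple (453,150), blue (370,263). The blue one is meant.
- **Similar containers:** the pan at (338,138) against the egg trays, and the single cup stack (240,135) against the loose cups at left.

Next I measure and check the choice in close crops.

```bash
python3 - <<'E'
from h import *
z=np.load('pics/top.npz'); info={k:z[k] for k in('mtx','k1','pose')}
img,d=z['img'],z['d']; C=cloud(info,d)
hsv=cv2.cvtColor(img,cv2.COLOR_RGB2HSV)
def line(P):
    vx,vy,x,y=cv2.fitLine(P[:,:2].astype(np.float32),cv2.DIST_HUBER,0,.01,.01).ravel(); return np.degrees(np.arctan2(vy,vx))
b=cv2.inRange(hsv,(100,100,40),(120,255,255))>0; b[:, :300]=0
top=b&(C[...,2]>0.100)&(C[...,2]<.13); P=C[top]
print('blue',b.sum(),'plate top',len(P),P.mean(0),np.percentile(P,[2,98],axis=0),line(P))
w=np.zeros_like(b); w[200:320,375:475]=1
rf=w&(abs(C[...,2]-.1)<.008)&(img[...,0]>img[...,2]+20); P=C[rf]
box=cv2.minAreaRect(P[:,:2].astype(np.float32)); print('roof',len(P),P[:,2].mean(),box,cv2.boxPoints(box))
s=w&(C[...,2]>.15); print('shaker',C[s].mean(0),s.sum())
w=np.zeros_like(b); w[175:280,130:200]=1
for lo,hi in((.205,.225),(.16,.2)):
    m=w&(C[...,2]>lo)&(C[...,2]<hi); P=C[m]; print('stand',lo,len(P),P.mean(0),np.percentile(P,[2,98],axis=0),line(P))
print('max z',np.percentile(C[w][:,2],99))
for nm,(u,v) in dict(cups=(240,133),pan=(338,138)).items(): print(nm,C[v,u])
a=cv2.resize(img[180:300,120:210],None,fx=5,fy=5,interpolation=cv2.INTER_CUBIC)[:600,:400]
c=cv2.resize(img[210:330,340:420],None,fx=5,fy=5,interpolation=cv2.INTER_CUBIC)
cv2.imwrite('pics/crop1.png',cv2.cvtColor(np.hstack([a,c[:,:400]]),cv2.COLOR_RGB2BGR))
E
```

```text
blue 1330 plate top 228 [ 0.50429495 -0.11789481  0.11003895] [[ 0.44733678 -0.12294146  0.104939  ]
 [ 0.56230174 -0.11301491  0.11491464]] -1.9596308
roof 6692 0.1001041463862968 ((0.5005142092704773, -0.24579614400863647), (0.16139069199562073, 0.20121468603610992), 88.29450988769531) [[ 0.39754978 -0.32346147]
 [ 0.5986753  -0.32945   ]
 [ 0.60347867 -0.16813082]
 [ 0.4023531  -0.16214228]]
shaker [ 0.4505338  -0.23307726  0.34278588] 393
stand 0.205 308 [0.58383321 0.26232682 0.21296774] [[0.52145463 0.2548754  0.20555615]
 [0.6449534  0.27851147 0.21859856]] -1.8639984
stand 0.16 721 [0.58261705 0.27163135 0.17849186] [[0.52134735 0.25501697 0.16203269]
 [0.64321681 0.28925467 0.19840862]] -1.7197171
max z 0.21600288051745534
cups [0.77375171 0.13168519 0.13432239]
pan [ 8.05802517e-01 -8.18620015e-02  8.02822360e-04]
```

View pics/crop1.png

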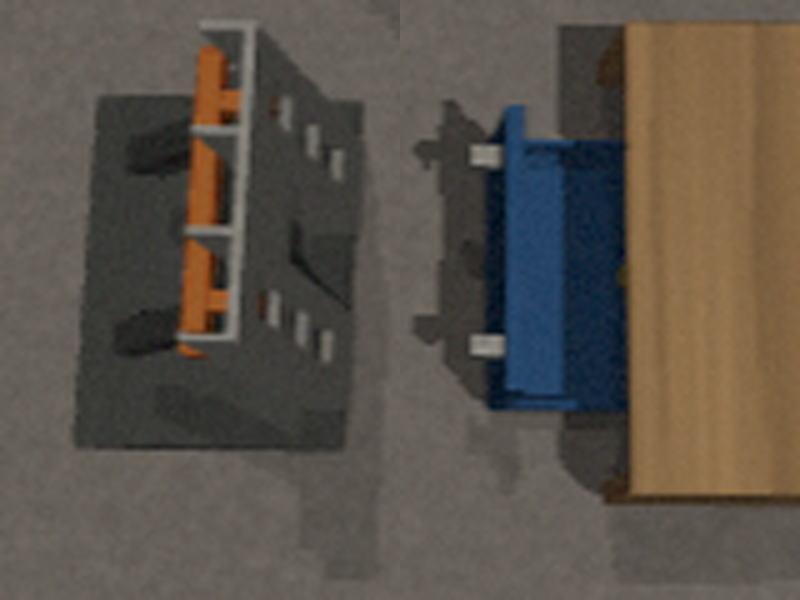

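Crop shows the middle stand's top slots at the top (285,112) and (270,308), orange bar behind, and the blue plate with its tabs on +y. Measured heights and sizes all match. The path heights still need checking, so I raise first.

```bash
cat >> h.py <<'E'
from scipy.spatial.transform import Rotation as Ro
def need(p=None,yaw=None):
    "units to go in present tool axes (shift along tool x,y,z; yaw)"
    s=r.get_state(); R=Ro.from_euler('xyz',s['eef_rot'],degrees=True).as_matrix()
    print('t',round(s['time_s'],2),'tcp',np.round(s['tcp_pos'],4),'rpy',np.round(s['eef_rot'],2),'J',np.round(s['joints'],0),'F',np.round(s['contact_force'],1),'w',round(s['gripper_width'],4))
    if p is not None: print('units xyz',np.round(R.T@(np.array(p)-s['tcp_pos'])/.025,2))
    if yaw is not None: print('yaw units',round(-((yaw-s['eef_rot'][2]+180)%360-180)/4,2))
E
python3 -m inch '[{"z":-1,"yaw":-1},{"z":-1,"yaw":-1},{"z":-1,"yaw":-1},{"z":-1,"yaw":-1},{"z":-1}]' 
python3 -m inch '[{"z":-1},{"z":-1}]' 
python3 - <<'E'
from h import *
z=np.load('pics/top.npz'); info={k:z[k] for k in('mtx','k1','pose')}; C=cloud(info,z['d'])
print('large stand',np.percentile(C[290:420,180:280].reshape(-1,3)[:,2],99.5)); print('hi',np.nanmax(C[:,100:][150:420,:260,2]))
need([.5,.35,.4],-2)
E
```

```text
large stand 0.31018332172354673
hi 1.3001514544160035
t 0.1 tcp [0.2115 0.6406 0.2367] rpy [ 1.7992e+02 -1.0000e-02 -1.8270e+01] J [ 88.  21.   1.  -0. -70. -17.] F [-0.5 -0.5 -0.2] w 0.0878
units xyz [14.61  7.43 -6.52]
yaw units -4.07validation failed for argument at $[0]...
validation failed for argument at $[0]...
```

```bash

python3 -m inch '[{"x":0,"y":0,"z":-1,"yaw":-1},{"x":0,"y":0,"z":-1,"yaw":-1},{"x":0,"y":0,"z":-1,"yaw":-1},{"x":0,"y":0,"z":-1,"yaw":-1},{"x":0,"y":0,"z":-1,"yaw":0}]' 
python3 -m inch '[{"x":0,"y":0,"z":-1,"yaw":0},{"x":0,"y":0,"z":-1,"yaw":0}]'
python3 -c "
from h import *
need([.5,.35,.4],-2)"
```

```text
time_s: 0.52
tcp_pos: [0.2104, 0.6372, 0.3554]
eef_rot: [178.8, 0.2, -1.5]
contact_force: [0.8, 1.2, -0.1]
gripper_width: 0.0876
time_s: 0.68
tcp_pos: [0.2104, 0.6376, 0.4067]
eef_rot: [178.7, 0.2, -1.5]
contact_force: [-0.3, -0.4, 0.4]
gripper_width: 0.0874
t 0.68 tcp [0.2104 0.6376 0.4067] rpy [178.7    0.25  -1.5 ] J [ 88.  18.  19.  -0. -92.   0.] F [-0.3 -0.4  0.4] w 0.0874
units xyz [11.88 11.19  0.47]
yaw units 0.13
```

```bash

A='{"x":1,"y":1,"z":0,"yaw":0}'
python3 -m inch '[{"x":1,"y":1,"z":0,"yaw":0},{"x":1,"y":1,"z":0,"yaw":0},{"x":1,"y":1,"z":0,"yaw":0},{"x":1,"y":1,"z":0,"yaw":0},{"x":1,"y":1,"z":0,"yaw":0}]'|head -3
python3 -m inch '[{"x":1,"y":1,"z":0,"yaw":0},{"x":1,"y":1,"z":0,"yaw":0},{"x":1,"y":1,"z":0,"yaw":0},{"x":1,"y":1,"z":0,"yaw":0},{"x":1,"y":1,"z":0,"yaw":0}]'|head -3
python3 -m inch '[{"x":0.5,"y":1,"z":0,"yaw":0},{"x":0.5,"y":1,"z":0,"yaw":0},{"x":0,"y":1,"z":0,"yaw":0},{"x":0,"y":1,"z":0,"yaw":0},{"x":0,"y":1,"z":0,"yaw":0}]'|head -3
python3 -m inch '[{"x":0,"y":0,"z":0,"yaw":0}]'|head -3
python3 -c "
from h import *
need([.504,-.118,.3],-2)"
```

```text
time_s: 1.1
tcp_pos: [0.3317, 0.5114, 0.4115]
eef_rot: [179.0, 0.2, -1.0]
time_s: 1.52
tcp_pos: [0.4583, 0.3767, 0.4121]
eef_rot: [178.9, 0.3, -0.9]
time_s: 1.93
tcp_pos: [0.4856, 0.2433, 0.4102]
eef_rot: [178.5, 0.6, -1.1]
time_s: 2.02
tcp_pos: [0.4854, 0.2397, 0.411]
eef_rot: [178.5, 0.6, -1.3]
t 2.02 tcp [0.4854 0.2397 0.411 ] rpy [178.53   0.6   -1.27] J [ 47.   5.   2.   1. -89.  41.] F [-0.2  0.1  1.1] w 0.0876
units xyz [ 1.11 14.17  4.79]
yaw units 0.18
```

```bash

python3 -c "
from h import *
img,d,i=snap('wrist','w1.png'); print(np.round(i['pose'],3))"
python3 -m inch '[{"x":0.2,"y":1,"z":0,"yaw":0},{"x":0.2,"y":1,"z":0,"yaw":0},{"x":0.2,"y":1,"z":0,"yaw":0},{"x":0.2,"y":1,"z":0,"yaw":0},{"x":0.2,"y":1,"z":0,"yaw":0}]' -0.4|head -3
python3 -m inch '[{"x":0,"y":1,"z":0,"yaw":0},{"x":0,"y":1,"z":0,"yaw":0},{"x":0,"y":1,"z":1,"yaw":0},{"x":0,"y":1,"z":1,"yaw":0},{"x":0,"y":1,"z":1,"yaw":0}]'|head -3
python3 -m inch '[{"x":0,"y":1,"z":1,"yaw":0},{"x":0,"y":0.7,"z":1,"yaw":0},{"x":0,"y":0,"z":0,"yaw":0}]'
python3 -c "
from h import *
need([.504,-.118,.087],-2); snap('wrist','w2.png')"
```

```text
[[-0.022 -0.949 -0.314  0.571]
 [-0.999  0.029 -0.017  0.242]
 [ 0.026  0.314 -0.949  0.557]
 [ 0.     0.     0.     1.   ]]
time_s: 2.48
tcp_pos: [0.5077, 0.1166, 0.4107]
eef_rot: [178.5, 0.8, -0.9]
time_s: 2.9
tcp_pos: [0.5079, -0.0125, 0.3404]
eef_rot: [178.6, 0.4, -0.7]
time_s: 3.15
tcp_pos: [0.5041, -0.0599, 0.2838]
eef_rot: [178.6, 0.9, -0.8]
contact_force: [-0.8, 0.7, -0.9]
gripper_width: 0.0262
t 3.15 tcp [ 0.5041 -0.0599  0.2838] rpy [178.63   0.86  -0.81] J [ 16.   3. -16.   1. -72.  73.] F [-0.8  0.7 -0.9] w 0.0262
units xyz [0.15 2.14 7.93]
yaw units 0.3
```

View pics/w2.png

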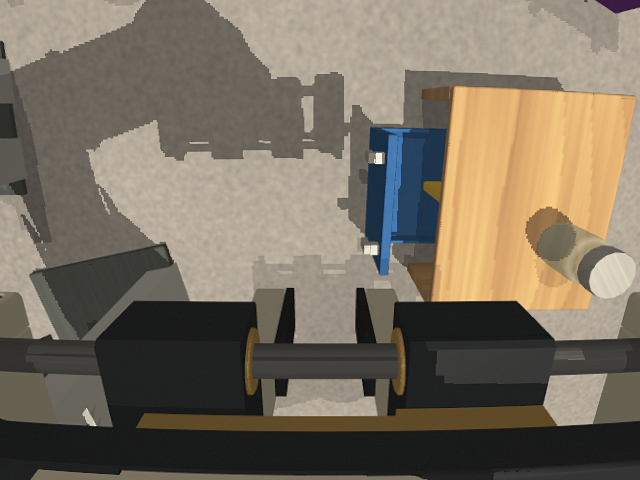

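View pics/w1.png

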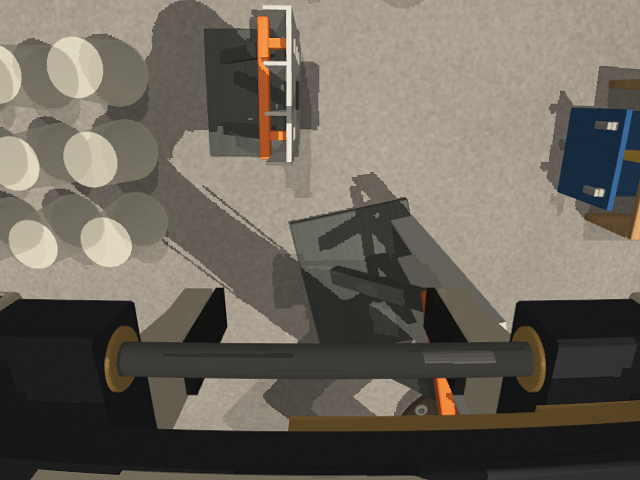

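```bash
python3 - <<'E'
from h import *
z=np.load('pics/wrist.npz'); info={k:z[k] for k in('mtx','k1','pose')}
img,d=z['img'],z['d']; C=cloud(info,d)
hsv=cv2.cvtColor(img,cv2.COLOR_RGB2HSV); b=cv2.inRange(hsv,(100,80,30),(120,255,255))>0
m=b&(abs(C[...,2]-.11)<.006); m[:,:340]=0; P=C[m]
print('platetop',len(P),np.median(P,0),np.percentile(P,[1,99],axis=0)); 
vx,vy,x,y=cv2.fitLine(P[:,:2].astype(np.float32),cv2.DIST_HUBER,0,.01,.01).ravel(); print(np.degrees(np.arctan2(vy,vx)),x,y)
print('edges',onz(info,[(387,273),(402,130),(392,128)],.11))
print('roof edge',onz(info,[(453,87),(431,304)],.1)); print('shaker',onz(info,[(612,273)],.175))
i1=dict(info); i1['pose']=np.array([[-0.022,-0.949,-0.314,0.571],[-0.999,0.029,-0.017,0.242],[0.026,0.314,-0.949,0.557],[0,0,0,1]])
print('stand front-top ends',onz(i1,[(292,6),(292,162)],.215))
E
```

```text
platetop 1480 [ 0.51235153 -0.11551276  0.10945087] [[ 0.44927365 -0.12119088  0.10454173]
 [ 0.56544867 -0.1102958   0.11126565]]
-2.0042942 0.5106401 -0.115594074
edges [[ 0.44902929 -0.11715181  0.11      ]
 [ 0.56996783 -0.12490589  0.11      ]
 [ 0.57155828 -0.11699019  0.11      ]]
roof edge [[ 0.60236803 -0.16645561  0.1       ]
 [ 0.41197513 -0.16157131  0.1       ]]
shaker [[ 0.47247505 -0.27294498  0.175     ]]
stand front-top ends [[0.64616679 0.25696121 0.215     ]
 [0.52577566 0.2621369  0.215     ]]
```

```bash

python3 -m inch '[{"x":0.2,"y":0.8,"z":0,"yaw":0.3},{"x":0,"y":0.8,"z":0,"yaw":0},{"x":0,"y":0.7,"z":0.5,"yaw":0},{"x":0,"y":0,"z":1,"yaw":0},{"x":0,"y":0,"z":1,"yaw":0}]'|head -3
python3 -m inch '[{"x":0,"y":0,"z":1,"yaw":0},{"x":0,"y":0,"z":0.5,"yaw":0},{"x":0,"y":0,"z":0,"yaw":0}]'|head -3
python3 -c "
from h import *
need([.508,-.118,.087],-2)"
```

```text
time_s: 3.62
tcp_pos: [0.5165, -0.1165, 0.2333]
eef_rot: [178.6, -0.2, -1.8]
time_s: 3.87
tcp_pos: [0.5182, -0.1148, 0.1935]
eef_rot: [178.6, -0.2, -1.7]
t 3.87 tcp [ 0.5182 -0.1148  0.1935] rpy [178.59  -0.2   -1.7 ] J [ 10.   9. -22.   2. -59.  78.] F [ 0.1  0.4 -0. ] w 0.0261
units xyz [-0.42  0.03  4.26]
yaw units 0.08
```

```bash

python3 -m inch '[{"x":-0.2,"y":0,"z":1,"yaw":0},{"x":-0.2,"y":0,"z":1,"yaw":0},{"x":0,"y":0,"z":0.9,"yaw":0},{"x":0,"y":0,"z":0,"yaw":0}]'|head -3
python3 -c "
from h import *
need([.508,-.118,.087],-2)"
```

```text
time_s: 4.2
tcp_pos: [0.5155, -0.1125, 0.1255]
eef_rot: [178.6, -0.8, -1.4]
t 4.2 tcp [ 0.5155 -0.1125  0.1255] rpy [178.59  -0.8   -1.41] J [ 10.  12. -28.   2. -49.  77.] F [-1.1  0.4 -0.2] w 0.0263
units xyz [-0.31  0.19  1.54]
yaw units 0.15
```

```bash

python3 -m inch '[{"x":-0.3,"y":0.2,"z":0.4,"yaw":0.1},{"x":0,"y":0.1,"z":0.6,"yaw":0},{"x":0,"y":0.05,"z":0.6,"yaw":0},{"x":0,"y":0,"z":0,"yaw":0}]'
python3 -m inch '[{"x":0,"y":0,"z":0,"yaw":0},{"x":0,"y":0,"z":0,"yaw":0},{"x":0,"y":0,"z":0,"yaw":0},{"x":0,"y":0,"z":0,"yaw":0},{"x":0,"y":0,"z":0,"yaw":0}]' -1 20
python3 -c "
from h import *
need([.508,-.118,.087],-2)"
```

```text
time_s: 4.53
tcp_pos: [0.5157, -0.1192, 0.0927]
eef_rot: [178.6, -1.3, -1.5]
contact_force: [-0.2, -0.2, 0.3]
gripper_width: 0.0259
time_s: 4.95
tcp_pos: [0.5208, -0.1173, 0.0998]
eef_rot: [178.6, -1.8, -1.4]
contact_force: [0.7, -0.2, -4.2]
gripper_width: 0.008
t 4.95 tcp [ 0.5208 -0.1173  0.0998] rpy [178.59  -1.81  -1.36] J [ 10.  14. -30.   2. -45.  77.] F [ 0.7 -0.2 -4.2] w 0.008
units xyz [-0.53  0.03  0.5 ]
yaw units 0.16
```

```bash

python3 -m inch '[{"x":-0.05,"y":-0.4,"z":0.1,"yaw":0},{"x":-0.05,"y":-0.6,"z":0.1,"yaw":0},{"x":-0.05,"y":-0.6,"z":0.06,"yaw":0},{"x":-0.05,"y":-0.6,"z":0.06,"yaw":0},{"x":-0.05,"y":-0.6,"z":0.06,"yaw":0}]' -1 25
python3 -m inch '[{"x":-0.05,"y":-0.7,"z":0.06,"yaw":0},{"x":-0.05,"y":-0.7,"z":0.06,"yaw":0},{"x":-0.05,"y":-0.7,"z":0.06,"yaw":0},{"x":-0.05,"y":-0.7,"z":0.06,"yaw":0},{"x":-0.05,"y":-0.5,"z":0.06,"yaw":0}]'
python3 -c "
from h import *
need([.508,.05,.087],-2);snap('side','s2.png')"
```

```text
time_s: 5.37
tcp_pos: [0.5224, -0.0527, 0.098]
eef_rot: [177.9, -2.5, -1.2]
contact_force: [0.2, -9.7, 11.4]
gripper_width: 0.0088
time_s: 5.78
tcp_pos: [0.5227, 0.0288, 0.0963]
eef_rot: [177.3, -3.1, -0.8]
contact_force: [0.3, -7.3, 9.8]
gripper_width: 0.0114
t 5.78 tcp [0.5227 0.0288 0.0963] rpy [177.34  -3.11  -0.77] J [ 27.  13. -34.   6. -42.  58.] F [ 0.3 -7.3  9.8] w 0.0114
units xyz [-0.62 -0.86  0.3 ]
yaw units 0.31
```

View pics/s2.png

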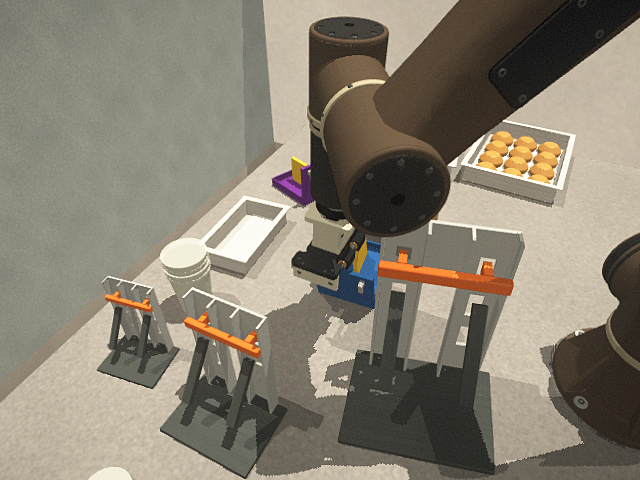

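```bash

python3 -m inch '[{"x":0,"y":0,"z":0,"yaw":0},{"x":0,"y":0,"z":0,"yaw":0},{"x":0,"y":0,"z":0,"yaw":0}]' -0.3
python3 -m inch '[{"x":0,"y":0,"z":-0.6,"yaw":0},{"x":0,"y":0,"z":-1,"yaw":0},{"x":0,"y":0,"z":-1,"yaw":0},{"x":0,"y":0,"z":-1,"yaw":0},{"x":0,"y":0,"z":-1,"yaw":0}]' 
python3 -m inch '[{"x":0,"y":0,"z":-1,"yaw":1},{"x":0,"y":0,"z":-1,"yaw":1},{"x":0,"y":0,"z":-1,"yaw":1},{"x":0,"y":0,"z":-1,"yaw":1},{"x":0,"y":1,"z":-1,"yaw":1}]'
python3 -c "
from h import *
need([.508,-.06,.2],-92)
img,d,i=snap('wrist','w3.png');img,d,i=snap('top','t3.png')"
```

```text
time_s: 6.08
tcp_pos: [0.5231, 0.0312, 0.0981]
eef_rot: [177.3, -3.2, -0.6]
contact_force: [0.2, -2.4, -0.5]
gripper_width: 0.0257
time_s: 6.5
tcp_pos: [0.5127, 0.0348, 0.2104]
eef_rot: [177.1, -2.5, -0.8]
contact_force: [0.3, 0.3, 0.3]
gripper_width: 0.0307
time_s: 6.92
tcp_pos: [0.4993, 0.019, 0.342]
eef_rot: [178.3, -3.4, -21.5]
contact_force: [1.7, -0.4, -0.0]
gripper_width: 0.031
t 6.92 tcp [0.4993 0.019  0.342 ] rpy [178.35  -3.37 -21.54] J [ 28.  -1. -14.   4. -76.  40.] F [ 1.7 -0.4 -0. ] w 0.031
units xyz [1.15 2.64 5.83]
yaw units 17.62
```

View pics/w3.png

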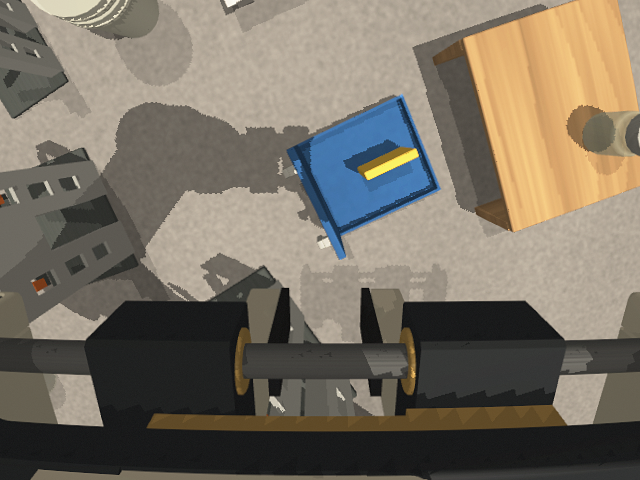

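Caddy stands free and upright on the open table, with the yellow fin at (390,165) and its plate to the left. Next I measure the caddy pose and finish the turn.

```bash
cat >> h.py <<'E'
def caddy(n='wrist',zb=0.0):
    z=np.load(f'pics/{n}.npz'); info={k:z[k] for k in('mtx','k1','pose')}; img=z['img']; C=cloud(info,z['d'])
    hsv=cv2.cvtColor(img,cv2.COLOR_RGB2HSV)
    for nm,m,h in(('fin',cv2.inRange(hsv,(22,110,70),(35,255,255))>0,.075),('plate',cv2.inRange(hsv,(100,80,30),(120,255,255))>0,.11)):
        m=m&(abs(C[...,2]-h-zb)<.005)&(C[...,0]<.65)&(C[...,0]>.4)&(abs(C[...,1])<.2); P=C[m]
        if len(P)<20: print(nm,'few',len(P)); continue
        (c,s,a)=cv2.minAreaRect(P[:,:2].astype(np.float32)); vx,vy=cv2.fitLine(P[:,:2].astype(np.float32),cv2.DIST_HUBER,0,.01,.01).ravel()[:2]
        print(n,nm,len(P),'z',np.median(P[:,2]).round(4),'c',np.round(c,4),'size',np.round(s,3),'ang',round(float(np.degrees(np.arctan2(vy,vx))),2))
def tilt():
    s=r.get_state(); print('tool z',np.round(Ro.from_euler('xyz',s['eef_rot'],degrees=True).as_matrix()[:,2]*57.3,2)[:2],'deg')
E
python3 -c "
from h import *
caddy();caddy('top');tilt()"
python3 -m inch '[{"x":0,"y":0,"z":0,"yaw":1},{"x":0,"y":0,"z":0,"yaw":1},{"x":0,"y":0,"z":0,"yaw":1},{"x":0,"y":0,"z":0,"yaw":1},{"x":0,"y":0,"z":0,"yaw":1}]'|head -3
python3 -m inch '[{"x":0,"y":0,"z":0,"yaw":1},{"x":0,"y":0,"z":0,"yaw":1},{"x":0,"y":0,"z":0,"yaw":1},{"x":0,"y":0,"z":0,"yaw":1},{"x":0,"y":0,"z":0,"yaw":1}]'|head -3
python3 -m inch '[{"x":0,"y":0,"z":0,"yaw":1},{"x":0,"y":0,"z":0,"yaw":1},{"x":0,"y":0,"z":0,"yaw":1},{"x":0,"y":0,"z":0,"yaw":1},{"x":0,"y":0,"z":0,"yaw":1}]'|head -3
python3 -c "
from h import *
tilt();need([.51,-.055,.2],-92)"
```

```text
wrist fin 477 z 0.0746 c [ 0.5141 -0.0686] size [0.01  0.059] ang -86.5
wrist plate 954 z 0.1096 c [0.5086 0.0173] size [0.119 0.008] ang 3.58
top fin 34 z 0.0749 c [ 0.5114 -0.0499] size [0.017 0.009] ang -69.99
top plate 58 z 0.11 c [0.4656 0.0126] size [0.036 0.007] ang 4.46
tool z [ 2.96 -2.69] deg
time_s: 7.43
tcp_pos: [0.4995, 0.0156, 0.3472]
eef_rot: [-179.6, -4.0, -42.5]
time_s: 7.85
tcp_pos: [0.4991, 0.0156, 0.3452]
eef_rot: [-178.1, -3.5, -63.6]
time_s: 8.27
tcp_pos: [0.4986, 0.0156, 0.343]
eef_rot: [-177.1, -2.4, -84.7]
tool z [ 3.13 -2.15] deg
t 8.27 tcp [0.4986 0.0156 0.343 ] rpy [-177.08   -2.43  -84.67] J [ 27.  -1. -14.   3. -75. -22.] F [ 0.3  0.5 -0.6] w 0.0309
units xyz [2.61 0.11 5.84]
yaw units 1.83
```

```bash
T='from h import *
tilt()'
python3 -m inch '[{"x":0,"y":0,"z":-1,"yaw":0.5},{"x":0,"y":0,"z":-1,"yaw":0},{"x":0,"y":0,"z":-1,"yaw":0},{"x":0,"y":0,"z":-1,"yaw":0},{"x":0,"y":0,"z":-1,"yaw":0}]'|sed -n 2p; python3 -c "$T"
python3 -m inch '[{"x":0,"y":0,"z":1,"yaw":0},{"x":0,"y":0,"z":1,"yaw":0},{"x":0,"y":0,"z":1,"yaw":0},{"x":0,"y":0,"z":1,"yaw":0},{"x":0,"y":0,"z":1,"yaw":0}]'|sed -n 2p; python3 -c "$T"
python3 -m inch '[{"x":0,"y":1,"z":0,"yaw":0},{"x":0,"y":1,"z":0,"yaw":0},{"x":0,"y":1,"z":0,"yaw":0}]'|sed -n 2p; python3 -c "$T"
python3 -m inch '[{"x":0,"y":-1,"z":0,"yaw":0},{"x":0,"y":-1,"z":0,"yaw":0},{"x":0,"y":-1,"z":0,"yaw":0}]'|sed -n 2p; python3 -c "$T"
```

```text
tcp_pos: [0.4892, 0.0199, 0.4638]
tool z [ 2.39 -2.22] deg
tcp_pos: [0.5008, 0.0166, 0.3473]
tool z [ 3.73 -1.67] deg
tcp_pos: [0.4243, 0.0122, 0.3326]
tool z [ 2.91 -1.95] deg
tcp_pos: [0.4911, 0.0142, 0.3384]
tool z [ 3.27 -1.55] deg
```

```bash
T='from h import *
tilt()'
python3 -m inch '[{"x":0,"y":1,"z":-1,"yaw":0},{"x":0,"y":1,"z":-1,"yaw":0},{"x":0,"y":1,"z":-1,"yaw":0}]'|sed -n 2p; python3 -c "$T"
python3 -m inch '[{"x":0,"y":-0.6,"z":0.6,"yaw":0},{"x":0,"y":-0.6,"z":0.6,"yaw":0},{"x":0,"y":-0.6,"z":0.6,"yaw":0},{"x":0,"y":-0.6,"z":0.6,"yaw":0},{"x":0,"y":-0.6,"z":0.6,"yaw":0}]'|sed -n 2p; python3 -c "$T"
python3 -m inch '[{"x":0,"y":1,"z":0,"yaw":0},{"x":0,"y":-1,"z":0,"yaw":0},{"x":0,"y":1,"z":0,"yaw":0},{"x":0,"y":-1,"z":0,"yaw":0}]'|sed -n 2p; python3 -c "$T"
python3 -m inch '[{"x":0,"y":0,"z":-1,"yaw":0},{"x":0,"y":0,"z":1,"yaw":0},{"x":0,"y":0,"z":-1,"yaw":0},{"x":0,"y":0,"z":1,"yaw":0}]'|sed -n 2p; python3 -c "$T"
```

```text
tcp_pos: [0.4176, 0.0145, 0.396]
tool z [ 1.54 -2.36] deg
tcp_pos: [0.496, 0.0164, 0.3331]
tool z [ 2.84 -1.65] deg
tcp_pos: [0.4898, 0.0142, 0.3186]
tool z [ 1.4  -2.15] deg
tcp_pos: [0.4889, 0.0126, 0.3071]
tool z [ 0.16 -2.83] deg
```

```bash
T='from h import *
tilt()'
python3 -m inch '[{"x":1,"y":0,"z":0,"yaw":0},{"x":-1,"y":0,"z":0,"yaw":0},{"x":1,"y":0,"z":0,"yaw":0},{"x":-1,"y":0,"z":0,"yaw":0}]'|sed -n 2p; python3 -c "$T"
python3 -m inch '[{"x":1,"y":0,"z":0,"yaw":0},{"x":1,"y":0,"z":0,"yaw":0},{"x":1,"y":0,"z":0,"yaw":0}]'|sed -n 2p; python3 -c "$T"
python3 -c "
from h import *
need([.514,-.0686,.2],-86.5)"
```

```text
tcp_pos: [0.4849, 0.0072, 0.2982]
tool z [-0.62 -2.92] deg
tcp_pos: [0.4895, -0.0603, 0.2999]
tool z [-0.62 -2.78] deg
t 11.52 tcp [ 0.4895 -0.0603  0.2999] rpy [179.21  -2.74 -86.45] J [ 18.   1. -17.   3. -74. -15.] F [ 0.3 -0.2  0.9] w 0.0311
units xyz [ 0.2  -1.01  4.  ]
yaw units 0.01
```

```bash

python3 -m inch '[{"x":0,"y":-0.5,"z":1,"yaw":0},{"x":0,"y":-0.5,"z":1,"yaw":0},{"x":-0.1,"y":0,"z":1,"yaw":0},{"x":-0.1,"y":0,"z":1,"yaw":0},{"x":0,"y":0,"z":1,"yaw":0}]' 0|sed -n 2p
python3 -m inch '[{"x":0,"y":0,"z":1,"yaw":0},{"x":0,"y":0,"z":0.5,"yaw":0}]'|sed -n 2p
python3 -c "
from h import *
need([.514,-.0686,.052],-86.5);tilt();snap('wrist','w4.png');caddy()"
```

```text
tcp_pos: [0.5184, -0.0632, 0.1755]
tcp_pos: [0.5167, -0.0654, 0.1334]
t 12.1 tcp [ 0.5167 -0.0654  0.1334] rpy [179.9   -2.54 -86.69] J [ 16.  11. -28.   3. -51. -15.] F [-0.7  0.   0.2] w 0.044
units xyz [-0.02  0.11  3.26]
yaw units -0.05
tool z [ 0.05 -2.54] deg
wrist fin 622 z 0.0745 c [ 0.514  -0.0689] size [0.009 0.059] ang -87.03
plate few 0
```

```bash

python3 -m inch '[{"x":0,"y":0.1,"z":1,"yaw":0},{"x":0,"y":0,"z":1,"yaw":0},{"x":0,"y":0,"z":0.9,"yaw":0},{"x":0,"y":0,"z":0.2,"yaw":0}]'
python3 -c "
from h import *
need([.514,-.0686,.052],-86.5);tilt()"
```

```text
time_s: 12.48
tcp_pos: [0.5149, -0.0692, 0.0536]
eef_rot: [180.0, -2.5, -86.7]
contact_force: [-0.8, -0.2, -1.3]
gripper_width: 0.044
t 12.48 tcp [ 0.5149 -0.0692  0.0536] rpy [180.    -2.51 -86.69] J [ 16.  17. -34.   4. -39. -15.] F [-0.8 -0.2 -1.3] w 0.044
units xyz [-0.03  0.04  0.06]
yaw units -0.05
tool z [ 0.14 -2.5 ] deg
```

```bash

python3 -m inch '[{"x":0,"y":0.04,"z":0.06,"yaw":0},{"x":0,"y":0.04,"z":0.06,"yaw":0},{"x":0,"y":0.04,"z":0.06,"yaw":0},{"x":0,"y":0.04,"z":0.06,"yaw":0},{"x":0,"y":0,"z":0.05,"yaw":0}]' -1 45
python3 -c "
from h import *
need([.514,-.0686,.052],-86.5);tilt()"
```

```text
time_s: 12.9
tcp_pos: [0.513, -0.0695, 0.0492]
eef_rot: [-179.8, -2.5, -86.7]
contact_force: [-0.9, -0.6, -0.7]
gripper_width: 0.0157
t 12.9 tcp [ 0.513  -0.0695  0.0492] rpy [-179.8    -2.5   -86.66] J [ 16.  17. -35.   4. -38. -16.] F [-0.9 -0.6 -0.7] w 0.0157
units xyz [-0.03 -0.04 -0.11]
yaw units -0.04
tool z [ 0.35 -2.48] deg
```

```bash

python3 -m inch '[{"x":0,"y":0,"z":0,"yaw":0},{"x":0,"y":0,"z":0,"yaw":0},{"x":0,"y":0,"z":0.03,"yaw":0}]' -1 45
python3 -m inch '[{"x":0,"y":0,"z":-0.5,"yaw":0},{"x":0,"y":0,"z":-1,"yaw":0},{"x":0,"y":0,"z":-1,"yaw":0},{"x":0,"y":0,"z":-1,"yaw":0},{"x":0,"y":0,"z":-1,"yaw":0}]'
python3 -m inch '[{"x":0,"y":0,"z":-1,"yaw":1},{"x":0,"y":0,"z":-1,"yaw":0.3},{"x":0,"y":0,"z":-1,"yaw":0}]'
python3 -c "
from h import *
need();tilt();snap('wrist','w5.png');snap('top','t5.png');snap('side','s5.png')"
```

```text
time_s: 13.15
tcp_pos: [0.5133, -0.0693, 0.0499]
eef_rot: [-179.7, -2.5, -86.7]
contact_force: [-0.1, 0.7, 3.3]
gripper_width: 0.0099
time_s: 13.57
tcp_pos: [0.5063, -0.0654, 0.1589]
eef_rot: [179.3, -2.5, -86.8]
contact_force: [0.3, 1.2, -4.2]
gripper_width: 0.0097
time_s: 13.82
tcp_pos: [0.5045, -0.062, 0.2361]
eef_rot: [179.4, -2.6, -92.2]
contact_force: [1.2, -0.1, -4.2]
gripper_width: 0.0098
t 13.82 tcp [ 0.5045 -0.062   0.2361] rpy [179.38  -2.57 -92.23] J [ 17.   5. -21.   2. -66. -20.] F [ 1.2 -0.1 -4.2] w 0.0098
tool z [-0.72 -2.54] deg
```

View pics/w5.png

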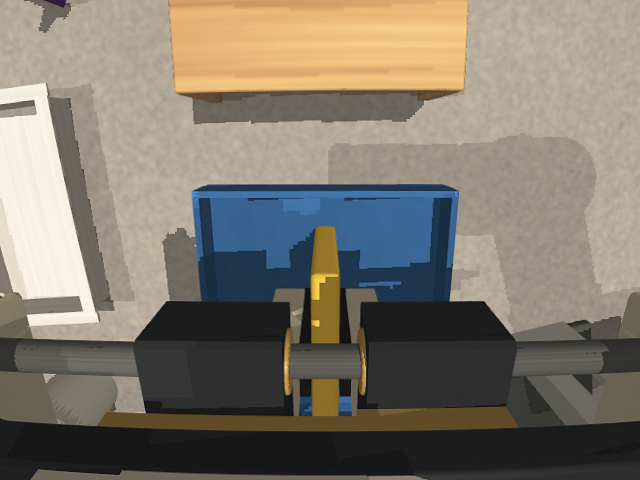

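```bash
python3 - <<'E'
from h import *
s=r.get_state(); R=Ro.from_euler('xyz',s['eef_rot'],degrees=True).as_matrix(); p=s['tcp_pos']
print('pred plate top centre', p+.086*-R[:,0]+np.array([0,0,.060]))
for n in('top','side'):
    z=np.load(f'pics/{n}.npz'); info={k:z[k] for k in('mtx','k1','pose')}; img=z['img']; C=cloud(info,z['d'])
    hsv=cv2.cvtColor(img,cv2.COLOR_RGB2HSV)
    m=(cv2.inRange(hsv,(100,80,30),(120,255,255))>0)&(C[...,0]<.7)&(C[...,0]>.35)&(abs(C[...,1])<.2)
    P=C[m]; print(n,len(P), np.percentile(P,[1,50,99],axis=0).round(4) if len(P) else '')
    if len(P):
        zt=np.percentile(P[:,2],99); 
        Q=P[(P[:,2]>zt-.006)]; print('upper',len(Q),Q.mean(0).round(4),np.percentile(Q,[1,99],axis=0).round(4))
    # stand: sheet top edge + front
    g=(C[...,0]>.5)&(C[...,0]<.67)&(C[...,1]>.23)&(C[...,1]<.30)
    for lo,hi in((.211,.2185),(.19,.209)):
        S=C[g&(C[...,2]>lo)&(C[...,2]<hi)]
        if len(S): print('stand',lo,len(S),S.mean(0).round(4),np.percentile(S,[1,5,50,95,99],axis=0).round(4)[:,:2].tolist())
E
cat > stand.py <<'E'
from h import *
z=np.load('pics/top.npz'); info={k:z[k] for k in('mtx','k1','pose')}
E
```

```text
pred plate top centre [0.50928848 0.02411762 0.29313401]
top 1225 [[ 4.414e-01 -1.341e-01 -4.000e-04]
 [ 4.690e-01 -1.740e-02  1.975e-01]
 [ 5.099e-01  2.690e-02  3.420e-01]]
upper 26 [ 0.4242 -0.0497  0.6226] [[ 0.3523 -0.0896  0.3378]
 [ 0.4736  0.012   1.3002]]
stand 0.211 145 [0.6067 0.262  0.2144] [[0.5633, 0.2549], [0.5652, 0.2561], [0.6038, 0.259], [0.6445, 0.276], [0.6454, 0.2792]]
stand 0.19 125 [0.6119 0.2601 0.2003] [[0.5725, 0.2541], [0.5782, 0.2549], [0.6086, 0.257], [0.6434, 0.2749], [0.6448, 0.2769]]
side 4310 [[ 0.4454 -0.1083  0.1913]
 [ 0.4956  0.0281  0.2381]
 [ 0.5672  0.0318  0.3   ]]
upper 364 [0.5049 0.0237 0.2991] [[ 0.442  -0.0869  0.2941]
 [ 0.5674  0.0315  0.3374]]
stand 0.211 479 [0.5804 0.2668 0.2138] [[0.5212, 0.2581], [0.5219, 0.2593], [0.5771, 0.2647], [0.6427, 0.2809], [0.6445, 0.2836]]
stand 0.19 863 [0.583  0.2691 0.2   ] [[0.5207, 0.2609], [0.5214, 0.2616], [0.5847, 0.266], [0.642, 0.2826], [0.6435, 0.285]]
```

Held level: the fin is upright at (325,300) between the pads. The side camera sits about (−3, +3) mm off the TCP frame, so in TCP terms the slots centre is near (0.586, 0.256) and the yaw about −2°. I stage it in front of the stand.

```bash

python3 -m inch '[{"x":-0.5,"y":-1,"z":0,"yaw":0},{"x":-1,"y":-1,"z":0,"yaw":0},{"x":-1,"y":-1,"z":0,"yaw":0},{"x":-1,"y":-0.2,"z":0,"yaw":0},{"x":-1,"y":0,"z":0,"yaw":0}]'
python3 -m inch '[{"x":-1,"y":0,"z":0.5,"yaw":0},{"x":-1,"y":0,"z":0.5,"yaw":0}]'
python3 -c "
from h import *
need([.5827,.125,.128],-92.1);tilt();snap('side','s6.png')"
```

```text
time_s: 14.38
tcp_pos: [0.5875, 0.0467, 0.2237]
eef_rot: [179.0, -2.6, -92.5]
contact_force: [-0.2, 0.2, -4.0]
gripper_width: 0.0097
time_s: 14.55
tcp_pos: [0.5893, 0.0976, 0.1934]
eef_rot: [178.9, -2.6, -92.6]
contact_force: [0.3, -0.4, -3.7]
gripper_width: 0.0099
t 14.55 tcp [0.5893 0.0976 0.1934] rpy [178.9   -2.61 -92.6 ] J [ 29.  16. -13.   2. -64. -33.] F [ 0.3 -0.4 -3.7] w 0.0099
units xyz [-1.2   0.27  2.57]
yaw units -0.12
tool z [-1.22 -2.55] deg
```

View pics/s6.png

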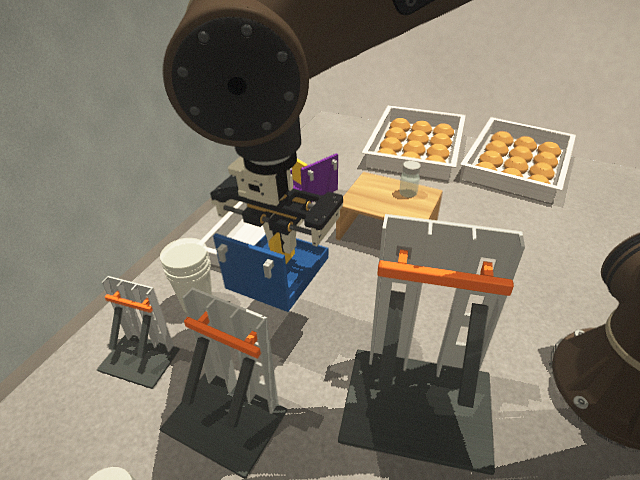

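The plate with both tabs at (222,255) and (268,267) faces the middle stand, with the lock bar at (222,336). I go to the stage height and measure the two in this same view.

```bash

python3 -m inch '[{"x":-0.4,"y":0.1,"z":0.8,"yaw":0},{"x":-0.3,"y":0.1,"z":0.8,"yaw":0},{"x":-0.2,"y":0,"z":0.7,"yaw":0},{"x":0,"y":0,"z":0.05,"yaw":0}]'|sed -n 2,3p
cat > rel.py <<'E'
from h import *
need([.5827,.125,.128],-92.1);tilt();snap('side','s7.png')
z=np.load('pics/side.npz'); info={k:z[k] for k in('mtx','k1','pose')}; img=z['img']; C=cloud(info,z['d'])
hsv=cv2.cvtColor(img,cv2.COLOR_RGB2HSV)
m=(cv2.inRange(hsv,(100,80,30),(120,255,255))>0)&(C[...,0]<.72)&(C[...,0]>.45)
ty=r.get_state()['tcp_pos'][1]
P=C[m&(abs(C[...,1]-ty-.094)<.012)]
A=np.c_[P[:,0],P[:,2],np.ones(len(P))]; w=np.ones(len(P))>0
for _ in range(4):
    c=np.linalg.lstsq(A[w],P[w,1],rcond=None)[0]; e=P[:,1]-A@c; w=abs(e)<2.5*np.std(e[w])+1e-4
Q=P[w]; print('plate face: yaw',np.degrees(np.arctan(c[0])).round(2),'lean dy/dz',c[1].round(3),'x',np.percentile(Q[:,0],[.5,99.5]).round(4),'ztop',np.percentile(Q[:,2],99.5).round(4))
zt=np.percentile(Q[:,2],99.5)
# top edge slope: highest z per x bin
for nm,S in(('plate',Q),('stand',C[(C[...,0]>.5)&(C[...,0]<.67)&(C[...,1]>.253)&(C[...,1]<.273)&(C[...,2]>.1)&(C[...,2]<.222)&(hsv[...,1]<60)])):
    q=S; b=np.linspace(q[:,0].min()+.006,q[:,0].max()-.006,9); t=[np.percentile(q[(q[:,0]>=l)&(q[:,0]<h),2],98) for l,h in zip(b,b[1:])]
    print(nm,len(q),'roll',np.degrees(np.polyfit((b[1:]+b[:-1])/2,t,1)[0]).round(2),'top z',np.median(t).round(4))
S=C[(C[...,0]>.5)&(C[...,0]<.67)&(C[...,1]>.25)&(C[...,1]<.275)&(C[...,2]>.205)&(C[...,2]<.222)&(hsv[...,1]<60)]
print('stand x',np.percentile(S[:,0],[.5,99.5]).round(4))
b=np.linspace(.525,.64,9); t=[np.percentile(S[(S[:,0]>=l)&(S[:,0]<h),1],[5]) for l,h in zip(b,b[1:])]
k=np.polyfit((b[1:]+b[:-1])/2,np.ravel(t),1); print('stand front-top: yaw',np.degrees(k[0]).round(2),'y@.583',np.polyval(k,.583).round(4),'plate y at that x, top', (c@[.583,zt,1]).round(4))
tb=(hsv[...,1]<60)&(C[...,1]>ty+.096)&(C[...,1]<ty+.112)&(C[...,2]>.1)&(C[...,2]<.25)&(C[...,0]>.5)&(C[...,0]<.67)&(img.min(2)>110)
n,l,st,ce=cv2.connectedComponentsWithStats(tb.astype(np.uint8))
for i in range(1,n):
    if st[i,4]>8: print('tab',st[i,4],ce[i].round(1),np.median(C[l==i],0).round(4),np.percentile(C[l==i],[2,98],axis=0).round(4).tolist())
E
python3 rel.py
```

```text
tcp_pos: [0.5782, 0.1231, 0.1195]
eef_rot: [178.1, -2.9, -92.3]
t 14.93 tcp [0.5782 0.1231 0.1195] rpy [178.07  -2.88 -92.34] J [ 32.  20. -18.   2. -56. -35.] F [-1.8 -0.3 -5.5] w 0.0096
units xyz [-0.07 -0.17 -0.35]
yaw units -0.06
tool z [-2.04 -2.8 ] deg
plate face: yaw -2.08 lean dy/dz -0.002 x [0.52   0.6393] ztop 0.181
plate 1369 roll -1.49 top z 0.1792
stand 2073 roll -0.07 top z 0.215
stand x [0.5206 0.6443]
stand front-top: yaw -2.47 y@.583 0.2606 plate y at that x, top 0.2133
tab 18 [224.2 297.7] [0.6224 0.2221 0.1672] [[0.6179, 0.219, 0.1656], [0.6263, 0.2247, 0.1689]]
tab 58 [269.9 315.4] [0.5406 0.225  0.1692] [[0.538, 0.219, 0.153], [0.5471, 0.2292, 0.1711]]
```

```bash
T='from h import *
tilt()'
python3 -m inch '[{"x":0,"y":-0.04,"z":0,"yaw":0},{"x":0,"y":0,"z":0,"yaw":0},{"x":0,"y":0,"z":0,"yaw":0},{"x":0,"y":0,"z":0,"yaw":0},{"x":0,"y":0,"z":0,"yaw":0}]'|sed -n 2p; python3 -c "$T"
python3 -m inch '[{"x":0,"y":0,"z":-0.3,"yaw":0},{"x":0,"y":0,"z":-0.3,"yaw":0},{"x":0,"y":0,"z":-0.3,"yaw":0},{"x":0,"y":0,"z":-0.3,"yaw":0},{"x":0,"y":0,"z":-0.3,"yaw":0}]'|sed -n 2p; python3 -c "$T"
python3 -m inch '[{"x":0,"y":0,"z":0.3,"yaw":0},{"x":0,"y":0,"z":0.3,"yaw":0},{"x":0,"y":0,"z":0.3,"yaw":0},{"x":0,"y":0,"z":0.3,"yaw":0},{"x":0,"y":0,"z":0.3,"yaw":0}]'|sed -n 2p; python3 -c "$T"
```

```text
tcp_pos: [0.5807, 0.1213, 0.1226]
tool z [-1.94 -2.82] deg
tcp_pos: [0.5823, 0.1226, 0.1649]
tool z [-1.85 -2.76] deg
tcp_pos: [0.583, 0.1219, 0.1284]
tool z [-1.47 -2.56] deg
```

```bash
T='from h import *
tilt()'
python3 -m inch '[{"x":0,"y":0,"z":-0.3,"yaw":0},{"x":0,"y":0,"z":-0.3,"yaw":0},{"x":0,"y":0,"z":-0.3,"yaw":0},{"x":0,"y":0,"z":-0.3,"yaw":0},{"x":0,"y":0,"z":-0.3,"yaw":0}]'|sed -n 2p
python3 -m inch '[{"x":0,"y":0,"z":0.3,"yaw":0},{"x":0,"y":0,"z":0.3,"yaw":0},{"x":0,"y":0,"z":0.3,"yaw":0},{"x":0,"y":0,"z":0.3,"yaw":0},{"x":0,"y":0,"z":0.3,"yaw":0}]'|sed -n 2p; python3 -c "$T"
python3 -m inch '[{"x":0,"y":0,"z":-0.3,"yaw":0},{"x":0,"y":0,"z":-0.3,"yaw":0},{"x":0,"y":0,"z":-0.3,"yaw":0},{"x":0,"y":0,"z":-0.3,"yaw":0},{"x":0,"y":0,"z":-0.3,"yaw":0}]'|sed -n 2p
python3 -m inch '[{"x":0,"y":0,"z":0.3,"yaw":0},{"x":0,"y":0,"z":0.3,"yaw":0},{"x":0,"y":0,"z":0.3,"yaw":0},{"x":0,"y":0,"z":0.3,"yaw":0},{"x":0,"y":0,"z":0.3,"yaw":0}]'|sed -n 2p; python3 rel.py
```

```text
tcp_pos: [0.5813, 0.1222, 0.1632]
tcp_pos: [0.5827, 0.1217, 0.1282]
tool z [-1.51 -2.58] deg
tcp_pos: [0.5813, 0.1221, 0.1635]
tcp_pos: [0.5826, 0.1216, 0.1283]
t 17.9 tcp [0.5826 0.1216 0.1283] rpy [178.61  -2.64 -92.43] J [ 32.  20. -17.   2. -56. -35.] F [-0.4 -0.1 -4. ] w 0.0101
units xyz [-0.14  0.    0.01]
yaw units -0.08
tool z [-1.5  -2.58] deg
plate face: yaw -2.09 lean dy/dz -0.006 x [0.525  0.6427] ztop 0.1898
plate 1501 roll -0.78 top z 0.1885
stand 2058 roll -0.19 top z 0.2153
stand x [0.5204 0.6444]
stand front-top: yaw -2.77 y@.583 0.2607 plate y at that x, top 0.2118
tab 16 [221.6 292.2] [0.6257 0.2205 0.1768] [[0.6228, 0.2176, 0.1747], [0.6299, 0.2242, 0.1777]]
tab 43 [267.2 308.4] [0.5452 0.2223 0.1785] [[0.5422, 0.2181, 0.1715], [0.5513, 0.2276, 0.1804]]
```

```bash

python3 -m inch '[{"x":-0.3,"y":0.13,"z":0,"yaw":0.1},{"x":-0.4,"y":0.04,"z":0,"yaw":0},{"x":-0.3,"y":0.04,"z":0.02,"yaw":0}]'|sed -n 2,4p
python3 rel.py | grep -v ^stand
```

```text
tcp_pos: [0.576, 0.1458, 0.122]
eef_rot: [178.2, -2.9, -93.0]
contact_force: [0.5, 0.4, -3.5]
t 18.2 tcp [0.576  0.1458 0.122 ] rpy [178.23  -2.88 -93.01] J [ 34.  20. -17.   1. -56. -38.] F [ 0.5  0.4 -3.5] w 0.0098
units xyz [ 0.83 -0.31 -0.21]
yaw units -0.23
tool z [-1.91 -2.78] deg
plate face: yaw -3.9 lean dy/dz -0.017 x [0.5185 0.6368] ztop 0.184
plate 793 roll -1.66 top z 0.1825
```

```bash

python3 -m inch '[{"x":0,"y":-0.08,"z":-0.12,"yaw":-0.1},{"x":0,"y":-0.05,"z":-0.08,"yaw":0},{"x":0,"y":0,"z":0,"yaw":0},{"x":0,"y":0,"z":0,"yaw":0}]'|sed -n 2,4p
python3 rel.py | grep -v ^stand
```

```text
tcp_pos: [0.5801, 0.1495, 0.1277]
eef_rot: [178.3, -2.8, -92.3]
contact_force: [-0.6, -0.2, -3.8]
t 18.58 tcp [0.5801 0.1495 0.1277] rpy [178.28  -2.82 -92.35] J [ 34.  20. -16.   1. -57. -37.] F [-0.6 -0.2 -3.8] w 0.0097
units xyz [ 0.97 -0.14  0.03]
yaw units -0.06
tool z [-1.84 -2.75] deg
plate face: yaw -3.12 lean dy/dz -0.018 x [0.5215 0.6401] ztop 0.1894
plate 712 roll -1.5 top z 0.1886
tab 59 [203.8 292.5] [0.6264 0.2603 0.2145] [[0.5914, 0.2575, 0.2113], [0.6429, 0.2613, 0.2157]]
```

```bash

python3 -m inch '[{"x":-0.25,"y":-0.03,"z":-0.04,"yaw":0},{"x":-0.25,"y":-0.02,"z":-0.04,"yaw":0}]'|sed -n 2,4p
python3 -m inch '[{"x":-0.2,"y":0,"z":-0.04,"yaw":0}]'|sed -n 2,4p
python3 -m inch '[{"x":-0.15,"y":0,"z":-0.03,"yaw":0}]'|sed -n 2,4p
```

```text
tcp_pos: [0.5811, 0.1604, 0.1291]
eef_rot: [178.2, -2.9, -92.5]
contact_force: [-2.0, -4.2, -5.7]
tcp_pos: [0.5807, 0.165, 0.1295]
eef_rot: [178.1, -3.0, -92.5]
contact_force: [0.4, -5.1, -5.0]
tcp_pos: [0.5807, 0.1686, 0.1299]
eef_rot: [178.0, -3.1, -92.5]
contact_force: [1.6, -6.2, -6.6]
```

```bash

python3 -m inch '[{"x":-0.12,"y":0,"z":-0.02,"yaw":0}]'|sed -n 2,4p
python3 -m inch '[{"x":-0.1,"y":0,"z":-0.02,"yaw":0}]'|sed -n 2,4p
python3 -c "
from h import *
snap('side'); a=np.load('pics/side.npz')['img'][260:380,140:300]; cv2.imwrite('pics/s8.png',cv2.cvtColor(cv2.resize(a,None,fx=5,fy=5,interpolation=cv2.INTER_CUBIC),cv2.COLOR_RGB2BGR))"
```

```text
tcp_pos: [0.5805, 0.1693, 0.1298]
eef_rot: [177.9, -3.3, -92.5]
contact_force: [7.6, -25.9, -8.0]
tcp_pos: [0.5804, 0.1691, 0.13]
eef_rot: [177.8, -3.6, -92.5]
contact_force: [2.9, -16.8, -4.1]
```

View pics/s8.png

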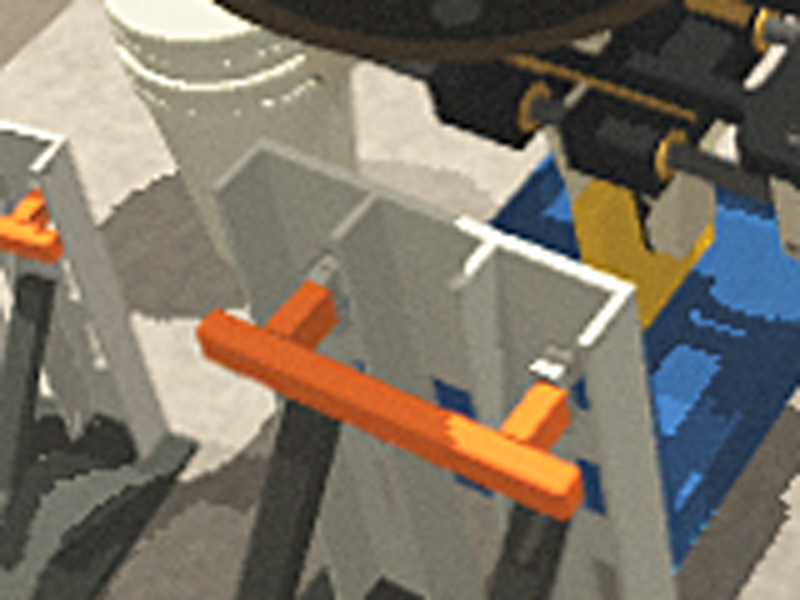

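Both tabs show through the top slots at (322,270) and (553,362), with the orange bar pushed back and the plate flush (force step to 26 N). Pushing down.

```bash

python3 -m inch '[{"x":-0.01,"y":0,"z":0.2,"yaw":0},{"x":-0.01,"y":0,"z":0.25,"yaw":0}]'|sed -n 2,4p
python3 -m inch '[{"x":-0.02,"y":0,"z":0.25,"yaw":0}]'|sed -n 2,5p
python3 -m inch '[{"x":-0.02,"y":0,"z":0.25,"yaw":0}]'|sed -n 2,5p
```

```text
tcp_pos: [0.5808, 0.1674, 0.1204]
eef_rot: [177.9, -3.8, -92.5]
contact_force: [-1.7, -5.3, -1.1]
tcp_pos: [0.5809, 0.1672, 0.1145]
eef_rot: [177.9, -3.8, -92.5]
contact_force: [0.2, -4.5, -1.4]
gripper_width: 0.0096
tcp_pos: [0.5815, 0.1679, 0.109]
eef_rot: [178.1, -3.7, -92.5]
contact_force: [-2.6, 1.0, 5.1]
gripper_width: 0.0096
```

```bash

python3 -m inch '[{"x":0,"y":0,"z":0.15,"yaw":0}]'|sed -n 2,5p
python3 -m inch '[{"x":0,"y":0,"z":0.2,"yaw":0}]'|sed -n 2,5p
python3 -m inch '[{"x":0,"y":0,"z":0.3,"yaw":0}]'|sed -n 2,5p
python3 -c "
from h import *
snap('side'); a=np.load('pics/side.npz')['img'][260:380,140:300]; cv2.imwrite('pics/s9.png',cv2.cvtColor(cv2.resize(a,None,fx=5,fy=5,interpolation=cv2.INTER_CUBIC),cv2.COLOR_RGB2BGR))"
```

```text
tcp_pos: [0.5813, 0.1672, 0.1065]
eef_rot: [178.1, -3.8, -92.5]
contact_force: [-13.4, -8.2, 23.7]
gripper_width: 0.0101
tcp_pos: [0.5814, 0.167, 0.1057]
eef_rot: [178.2, -3.8, -92.4]
contact_force: [-27.9, 0.8, 56.6]
gripper_width: 0.0098
tcp_pos: [0.5814, 0.167, 0.105]
eef_rot: [178.3, -3.9, -92.2]
contact_force: [-31.5, -0.1, 65.3]
gripper_width: 0.0099
```

View pics/s9.png

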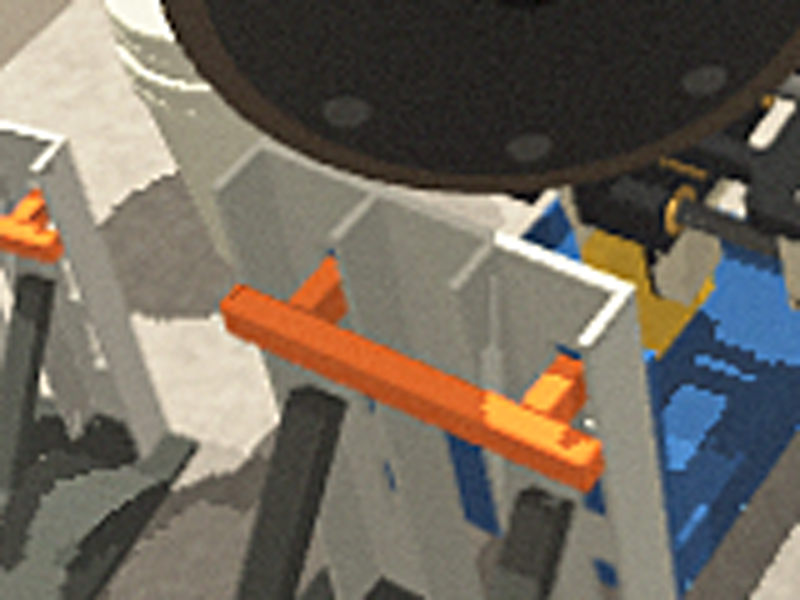

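Bar has sprung forward over the tabs (the noses at (320,290) and (555,385) cover them) and the stop is stiff. Relaxing and releasing.

```bash

python3 -m inch '[{"x":0,"y":0,"z":-0.1,"yaw":0}]'|sed -n 2,5p
python3 -m inch '[{"x":0,"y":0,"z":0,"yaw":0},{"x":0,"y":0,"z":0.03,"yaw":0},{"x":0,"y":0,"z":0.03,"yaw":0},{"x":0,"y":0,"z":0.03,"yaw":0},{"x":0,"y":0,"z":0.03,"yaw":0}]' -0.1|sed -n 2,5p
python3 -m inch '[{"x":0,"y":0,"z":0,"yaw":0},{"x":0,"y":0,"z":0,"yaw":0}]'|sed -n 2,5p
```

```text
tcp_pos: [0.5811, 0.1677, 0.1094]
eef_rot: [178.4, -3.8, -92.2]
contact_force: [2.3, -2.5, -11.8]
gripper_width: 0.0097
tcp_pos: [0.585, 0.1721, 0.1095]
eef_rot: [179.0, -3.4, -92.1]
contact_force: [0.8, 0.4, 0.2]
gripper_width: 0.0363
tcp_pos: [0.5851, 0.1722, 0.1083]
eef_rot: [178.9, -3.4, -92.1]
contact_force: [0.7, -0.7, 0.0]
gripper_width: 0.0389
```

```bash

python3 -m inch '[{"x":0.1,"y":0,"z":-0.5,"yaw":0},{"x":0.1,"y":0,"z":-1,"yaw":0},{"x":0.1,"y":0,"z":-1,"yaw":0},{"x":0.1,"y":0,"z":-1,"yaw":0},{"x":0.2,"y":0,"z":-1,"yaw":0}]'|sed -n 2,5p
python3 -m inch '[{"x":0.5,"y":0,"z":-1,"yaw":0},{"x":0.8,"y":0,"z":-1,"yaw":0},{"x":1,"y":0,"z":-1,"yaw":0},{"x":1,"y":0,"z":-0.5,"yaw":0},{"x":1,"y":0,"z":0,"yaw":0}]'|sed -n 2,5p
python3 - <<'E'
from h import *
need(); snap('side','s10.png'); snap('top','t10.png')
z=np.load('pics/side.npz'); info={k:z[k] for k in('mtx','k1','pose')}; img=z['img']; C=cloud(info,z['d'])
hsv=cv2.cvtColor(img,cv2.COLOR_RGB2HSV); g=(C[...,0]>.5)&(C[...,0]<.68)&(C[...,1]>.1)&(C[...,1]<.31)
b=(cv2.inRange(hsv,(100,80,30),(120,255,255))>0)&g; P=C[b]; print('blue',len(P),'z 1/99',np.percentile(P[:,2],[1,99]).round(4))
o=(cv2.inRange(hsv,(5,150,100),(18,255,255))>0)&g; P=C[o]; print('bar',np.percentile(P,[2,50,98],axis=0).round(4).tolist())
z=np.load('pics/top.npz'); info={k:z[k] for k in('mtx','k1','pose')}; i2=z['img']; C2=cloud(info,z['d']); h2=cv2.cvtColor(i2,cv2.COLOR_RGB2HSV)
f=(cv2.inRange(h2,(22,110,70),(35,255,255))>0)&(C2[...,1]>.1)&(C2[...,0]<.7); P=C2[f]; print('fin top',len(P),np.median(P,0).round(4), np.percentile(P[:,2],95).round(4))
b=(cv2.inRange(h2,(100,80,30),(120,255,255))>0)&(C2[...,1]>.08)&(C2[...,0]>.5)&(C2[...,0]<.68); P=C2[b]; print('plate top z',np.percentile(P[:,2],98).round(4))
ref=cv2.cvtColor(cv2.imread('pics/top0.png'),cv2.COLOR_BGR2RGB)
for n,(u,v,w) in dict(cups=(240,135,24),pan=(338,138,55),shaker=(445,272,16)).items():
    d=cv2.absdiff(ref,i2)[v-w:v+w,u-w:u+w].max(2); print(n,'changed px',(d>60).sum())
cv2.imwrite('pics/fin.png',cv2.cvtColor(np.hstack([cv2.resize(img[200:440,90:350],(400,370)),cv2.resize(i2[80:340,120:480],(400,289),interpolation=cv2.INTER_AREA)[:, :] if 0 else cv2.copyMakeBorder(cv2.resize(i2[80:340,120:480],(400,289)),0,81,0,0,cv2.BORDER_CONSTANT)]),cv2.COLOR_RGB2BGR))
E
```

```text
tcp_pos: [0.5835, 0.162, 0.2161]
eef_rot: [178.1, -3.9, -92.1]
contact_force: [0.1, -0.6, -0.1]
gripper_width: 0.0395
tcp_pos: [0.5847, 0.0609, 0.319]
eef_rot: [178.4, -3.9, -91.8]
contact_force: [0.3, -0.0, -1.3]
gripper_width: 0.0391
t 21.32 tcp [0.5847 0.0609 0.319 ] rpy [178.37  -3.88 -91.84] J [ 27.  11.  -3.   3. -79. -29.] F [ 0.3 -0.  -1.3] w 0.0391
blue 2151 z 1/99 [0.0576 0.1566]
bar [[0.5226, 0.2669, 0.164], [0.577, 0.289, 0.1752], [0.6406, 0.2948, 0.1779]]
fin top 204 [0.5786 0.1675 0.1291] 0.1344
plate top z 0.1705
cups changed px 1313
pan changed px 196
shaker changed px 0
```

View pics/fin.png

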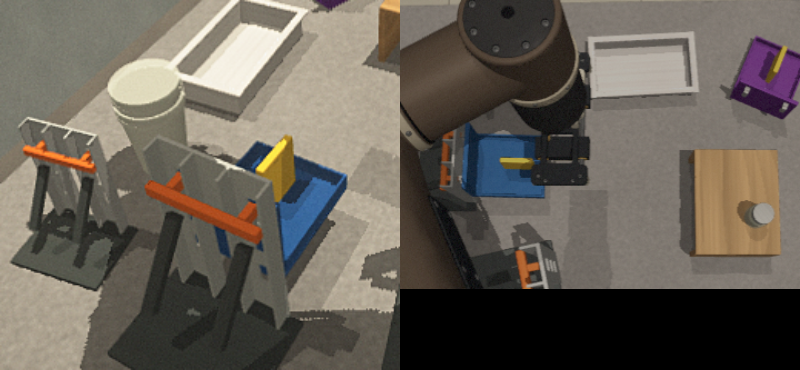

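Hung: plate top 0.1705 and underside about 0.059, which matches home. The cups pixels changed in the top view because the arm covers them, so I compare the side views for the cups and the bar's rest position.

```bash
python3 - <<'E'
from h import *
a,b=[cv2.imread(f'pics/{n}.png') for n in('side0','s10')]
for nm,(x0,y0,x1,y1) in dict(bar=(175,305,270,365),cups=(155,235,215,290),pan=(205,195,290,275),shaker=(398,155,425,195)).items():
    A,B=a[y0:y1,x0:x1],b[y0:y1,x0:x1]
    print(nm,'changed',(cv2.absdiff(A,B).max(2)>50).sum(),'of',A.shape[0]*A.shape[1])
    if nm=='bar':
        for I in(A,B):
            m=cv2.inRange(cv2.cvtColor(I,cv2.COLOR_BGR2HSV),(5,150,60),(18,255,255)); print(m.sum()//255,np.argwhere(m).mean(0).round(2))
s=r.get_state(); print(s['time_s'],s['contact_force']); print(r.close_job())
E
```

```text
bar changed 1750 of 5700
1051 [30.49 48.87]
1058 [30.57 48.89]
cups changed 31 of 3300
pan changed 14 of 6800
shaker changed 0 of 1080
21.4167 [-0.78955962 -0.32609828 -0.14308429]
the job is handed in; nothing more can be done
None
```

The caddy is hung on the middle stand by its top pair of slots, the lock bar is back over the tabs, and the job was handed in at 21.4 s. I drew it out by the back plate, let it stand free on the open table, and took it again by the fin. I then put both tabs through, pushed it down and let go.

Last checks:
- **Seating:** the plate top measured 0.1705 m and the underside about 0.058 m, against 0.170 m and 0.060 m for fully home. The push down ended at a stiff stop of about 65 N at the wrist.
- **Lock:** the bar's image position matches its rest position at the start to within 0.1 pixel.
- **Other things:** the cups, pan and shaker are unchanged in the side view.
- **Robot:** the gripper is clear and reads about zero force.

Two readings disagreed or drifted:
- **Cups and pan from above:** the top-view comparison showed changed pixels there, the cups being under the arm. I relied on the side view for both.
- **Tool tilt:** the tool crept up to about 4° off vertical between rows. I partly corrected this before grasping the fin and before the insertion.

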